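# Free the lever and prove the freewheel both ways

## Robot

A 7-joint arm with a two-finger parallel gripper is mounted at the origin on the work surface; the furniture and walls round the work are solid. World frame = base frame: x ahead of the robot, y to its left, z up, the work surface at z = 0. Lengths are in m, angles in degrees, forces in N, time in s.
With the tool pointing down it reaches from about 0.425 to 0.95 m from the base axis. Payload 16.7 kg.
Tool frame: the origin (TCP) lies on the centre line of the jaws, within the pads' length; the fingertips stand 17 mm ahead of it and the grasp point (between the pads) lies 2 mm behind it; z points along the fingers, y is the line along which they close (so a half turn about z gives the same grasp; the last joint's range is limited). The gripper opens to 94 mm and grips with 3 to 60 N. Pads are 16 mm wide; open, the fingers measure 119 mm over their backs; the gripper's body (75 mm by 177 mm) begins 78 mm behind the grasp point.
Start: joints at [-8.566, 24.414, 4.234, 92.017, -1.954, 63.644, -3.845], TCP at [0.675, -0, 0.222] pointing down, gripper open.
Joint ranges: [-163.25, 163.25], [-28.42, 122.38], [-70.27, 78.77], [12.13, 141.07], [-58.53, 238.53], [9.26, 117.41], [-156.51, 156.51]. Speed limits (degrees/s): [108.29, 108.29, 136.94, 136.94, 172.46, 172.46, 172.46].

## Interface

Orientations are given as a 3x3 rotation matrix whose columns are the frame's x, y, z axes.
In Python, from cell import robot gives the robot as it stands.
- The arm moves only by the tool carry_out, never from a script. Its argument "motion" is a list of rows, each a list of 3 entries, a list of its own where there are three numbers: the gripper command: -1 is shut, 1 is fully open, values between are in proportion, then the shift along the tool's x, y, z in cm, then the turn about the tool's z in degrees. A call has 1 to 8 rows; each row is the pose to reach, as a shift and turn from the pose commanded when the call began, along the tool's axes at that moment; what a row does not reach only later rows make up. A row lasts 1/10 s, in which the tool goes at most 50 mm and 8.59 degrees, less where a joint would pass 70% of its speed; a pose out of reach is approached as far as the arm can. A call with a gripper value outside its range is refused whole. The fingers move at their own pace and stop on an object; "grip_force" is the grip in N (left out, the last holds). Time passes only in rows, so rows that repeat a pose let the fingers close. It gives the time, the measured TCP pose, the force, the opening and the grip force at its end, in the units of the state.
- robot.read_state(): the state, without advancing time (a new reading comes with each control period).
- robot.snapshot(name): name is "scene" or "side" or "wrist"; returns a dict with "pixels" (400x640x3 uint8, red, green, blue), "mtx" (3x3 intrinsics, pixels), "T" (4x4, takes a point from camera to world coordinates). Camera axes: x right, y down, z forward; pixel columns grow to the right and rows downward; lengths in m; the calibration is good to about 2 mm. A picture is of the moment at which its call begins. There is no depth.
- robot.sign_off(): hands the job in; it is judged then, once.
The state is a dict: "clock": time; "joint_pos": joint angles; "qvel": joint speeds; "tau": joint torques, N m; "ee_pos": TCP position; "eef_rot": TCP orientation; "contact_force": force on the tool from outside, world axes, zero at the start; "ft_torque": the same for the moment, N m; "gripper_width": finger opening in m; "gripper_force": force on a finger pad.
Only numpy, scipy, OpenCV 4.12 (cv2) and the standard library are available. Lean on these libraries where they do the work, as an engineer would, in place of code of your own. Each camera call takes 0.05 s, during which the arm holds its last target. There are 200 camera calls.

## Task

Test the freewheel on the small stand. Squeeze together the two sprung tabs of the grey transport cover that straddles its lever, lift the cover off and set it down in the shallow metal tray. Then, working by the lever alone (do not touch the toothed wheel), swing the lever at least 30 degrees clockwise as seen from above - its loose way, in which the wheel must stay still - and after that swing it counter-clockwise, so that it grips and carries the wheel round until the wheel's pointer stands in line with the fixed mark, not past it; let go there, and leave the roll of tape and the jars where they are.

Things in the scene. Friction and masses are not known exactly. Their poses are not given: they have to be found in the camera images.
- stand: Freewheel test stand, fixed; place and yaw vary. Steel plate 196 x 96 x 12 mm, vertical axle with a toothed wheel (86 mm across, z 18 to 37 mm) and a lever above it. Origin on the bench under the axle, z up; -x runs from the axle along the lever's start, towards the robot. The cover's housing is centred 88 mm from the axle along -x: 41 (x) x 66 (y) mm, top 34 mm above the bench, below the lever.
- lever_angle (a joint): Lever angle, rad; 0 = along the stand's -x (starts near it), positive = counter-clockwise from above; stops -0.75 and 0.95. Post at 125 mm * (-cos a, -sin a) in the stand's frame. Clockwise it spins loose (1 N at the post) and the wheel stays; counter-clockwise it runs free up to one tooth (0.39 rad), then grips and carries the wheel (4 N). Stays where left; may be swung repeatedly.
- lever_post (a point): On the upright round black post at the end of the lever (flat aluminium arm 14 mm wide, 46 to 56 mm above the bench): post 18 mm diameter, from 56 to 100 mm above the bench; this point is on its axis, 80 mm above the bench, 125 mm from the axle. Push it from the side or between open fingers.
- wheel: The toothed steel wheel with its pointer; not to be touched. Its origin lies on the bench under the axle; its x axis points along the pointer.
- wheel_angle (a joint): Angle of the wheel, rad; 0 = pointer in line with the mark, negative = pointer still clockwise of the mark, positive = past it. Starts between -1.0 and -0.4. It is stiff (about 0.4 N m), stays where it is left, and the lever can only carry it counter-clockwise, never back.
- pointer_tip (a point): Tip of the wheel's narrow brass pointer, 60 mm from the axle, 35 mm above the bench, on the far side of the stand from the lever.
- mark (a point): Where the pointer's tip must come: 60 mm from the axle along the stand's +x, in front of a small fixed upright brass blade.
- cover: Grey plastic cover, an upside-down U over the lever: 68 mm high, 34 (x) x 48 (y) mm. Origin between its feet, z up; starts in the housing, axes along the stand's, feet 12 mm above the bench. Its two legs (+y, -y; 22 mm wide, 6 mm thick, ribbed) are sprung snap tabs whose feet hook out under the housing's lips. About 0.16 kg. It blocks the lever; raise it 50 mm to pass the lever, 90 mm the post.
- cover_grip (a point): Centre of the cover between its tabs, 46 mm above its feet: the height to squeeze. Squeeze the two tabs together across the cover's y, centred, with 12 to 25 N: each goes in 5 to 7.5 mm (6 N; the width drops from 48 to 33 mm) and unhooks; keep squeezing and lift straight up. Above the housing the tabs are free from 22 to 68 mm above the feet.
- tray: Shallow open metal tray, 150 (x) x 110 (y) x 22 mm, walls and floor 3 mm, loose on the bench left of the grey hand trimmer (casting 84 mm wide, 114 mm high, at x 0.30 to 0.60, y 0.05 to 0.14: pass above it). Origin at the centre of its underside.
- jar: Small screw-lid jar, 60 mm across, 46 mm high; bystander. Origin under its centre.
- tape: Roll of brown tape lying flat, 70 mm across, 19 mm high; bystander. Origin under its centre.
- wide_jar: Grey jar with a black screw lid, 66 mm across, 58 mm high; bystander, behind the tray. Origin under its centre.
There are look-alikes about, which are no part of the job. What is shaped like the cover but blue or red is not meant.

How it is judged (in metres and radians):
On the way, in this order (a step that is already met when the one before it is completed fails the run):
1. the cover is off the stand and lies in the tray, let go (x of cover_grip in the frame of tray between -0.065 and 0.065 m and y of cover_grip in the frame of tray between -0.05 and 0.05 m and height (world z) of cover_grip below 0.065 m and contact force between the fingers and cover below 0.1 N and linear speed of cover below 0.03 m/s), for 0.2 s.
2. the lever is swung clockwise, the loose way, by about 30 degrees (27 at least) while the wheel stays still (value of joint lever_angle below -0.48 rad and distance of pointer_tip from where it was at the start of the episode below 0.008 m), for 0.1 s.
3. the lever, swung counter-clockwise, has carried the wheel to the mark (value of joint wheel_angle between -0.12 and 0.12 rad), for 0.2 s.
At the end, for the whole second after the job is handed in: The wheel's pointer stands within 0.12 rad (7 degrees, 7 mm at its tip) of the mark, wheel and lever at rest; the cover lies at rest in the tray, its centre inside the tray's walls. Where the lever is left does not matter (all of step 1 and all of step 3 and angular speed of wheel below 0.05 rad/s and velocity of joint lever_angle between -0.1 and 0.1 rad/s); the robot touches nothing.
It fails at once if the robot touches the toothed wheel or its pointer (contact force between any of the fingers, the arm, cover and wheel above 1 N).
It fails at once if the tray is shoved about (more than 60 mm) (distance of tray from where it was at the start of the episode above 0.06 m).
It fails at once if a bystander is moved by more than 30 mm (distance of any of jar, tape, wide_jar from where it was at the start of the episode above 0.03 m).
It also fails if it takes over 59 s, if anything falls off the work surface, if the arm or the gripper's body presses on something with over 40 N, if the wrist force passes 120 N, or if a joint passes its speed limit or range.

## Working session

There is one attempt and no reset: what is moved stays moved. The work goes in short steps, Python scripts to look and compute and a tool call to move; the robot and the scene stay as the last step left them, time stands still between calls to the robot, and variables do not carry over. Pictures are saved under pics/ and viewed, at most 10 in all, crops included, and the job is handed in when it is done.

Besides the shell and the picture viewer there is one more tool, called after "Request:" as name(argument=value, ...), one argument or row to a line, values as JSON. carry_out: Moves the arm, as the interface text tells. Its arguments: {"type":"object","properties":{"motion":{"type":"array","items":{"type":"array"}},"grip_force":{"type":"number"}},"required":["motion"]}

```bash
mkdir -p pics
cat > h.py <<'E'
from cell import robot
import numpy as np, cv2
def snap(n,f=None):
    s=robot.snapshot(n)
    if f: cv2.imwrite('pics/'+f,s['pixels'][:,:,::-1])
    return s
def ray(s,u,v):
    d=np.linalg.inv(s['mtx'])@[u,v,1.]
    T=np.array(s['T']); return T[:3,3],T[:3,:3]@d
def onz(s,u,v,z):
    o,d=ray(s,u,v); return o+d*(z-o[2])/d[2]
def proj(s,p):
    T=np.linalg.inv(np.array(s['T'])); q=T[:3,:3]@p+T[:3,3]; q=s['mtx']@q; return q[:2]/q[2]
E
python3 - <<'E'
from h import *
a=snap('scene','a.png');b=snap('side','b.png');c=snap('wrist','c.png')
for s in (a,b,c): print(np.round(s['T'],3).tolist())
st=robot.read_state();print(st['ee_pos'],st['eef_rot'],st['clock'],st['gripper_width'])
E
```

```text
[[0.429, 0.713, -0.555, 0.991], [0.903, -0.329, 0.276, -0.284], [0.015, -0.62, -0.785, 0.772], [0.0, 0.0, 0.0, 1.0]]
[[-0.996, -0.017, 0.083, 0.38], [-0.083, 0.422, -0.903, 0.973], [-0.019, -0.906, -0.422, 0.538], [0.0, 0.0, 0.0, 1.0]]
[[1.0, 0.0, -0.001, 0.674], [0.0, -0.969, -0.248, 0.072], [-0.001, 0.248, -0.969, 0.385], [0.0, 0.0, 0.0, 1.0]]
[ 6.74683787e-01 -1.21774026e-05  2.21975591e-01] [[ 6.35210583e-05  9.99999555e-01 -9.41166909e-04]
 [ 9.99999994e-01 -6.36005595e-05 -8.44412192e-05]
 [-8.45010404e-05 -9.41161540e-04 -9.99999554e-01]] 0.15 0.0942371278643845
```

View pics/a.png

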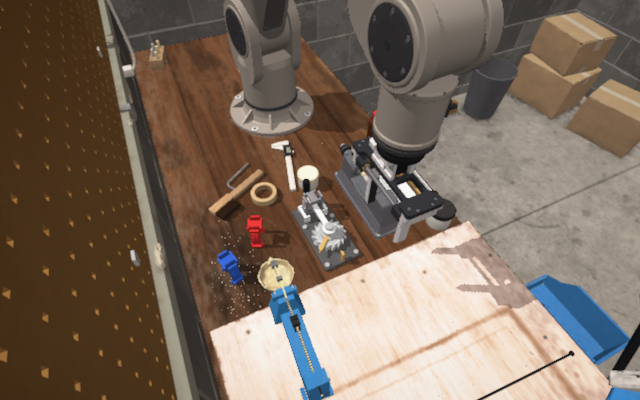

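View pics/b.png

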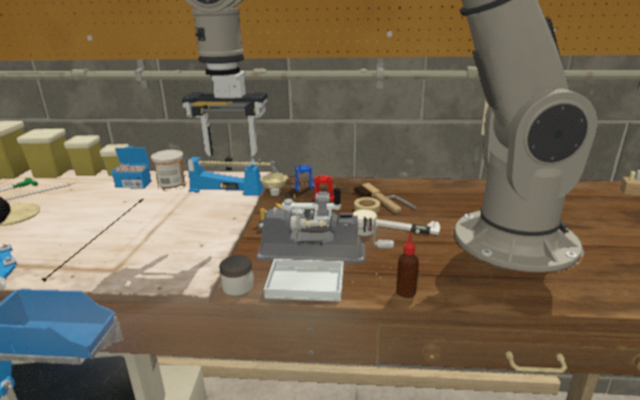

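View pics/c.png

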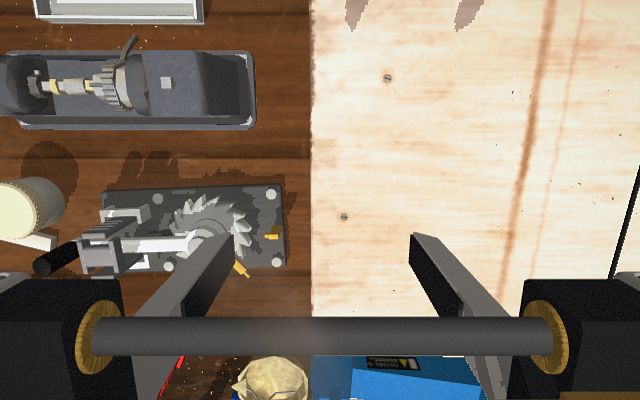

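The wrist view looks down with x to the right and y up. The cover straddles the lever at about (100,245), the black post is at (50,260), the pointer tip at (243,272), the mark blade at (273,236), the cream jar at (30,210) and the tray at (120,5). The side view shows the tray at (305,280) and the grey jar at (237,275). The scene view shows the tape at (264,194).

Run:
```python
from h import *
c=snap('wrist');b=snap('side')
for n,u,v,z in [('screwBR',278,262,.014),('screwTR',270,195,.014),('screwTL',158,198,.014),('screwBL',167,264,.014),('blade',267,236,.03),('tip',246,276,.035),('cover',100,232,.08),('posttop',42,266,.1),('jar',28,210,.046),('trimTR',255,52,.03)]:
    print(n,onz(c,u,v,z).round(3))
for n,u,v in [('TL',270,262),('TR',343,262),('BR',341,297),('BL',265,295)]: print('tray',n,onz(b,u,v,.022).round(3))
print('wide',onz(b,237,264,.058))
im=c['pixels'][130:330,0:330][:,:,::-1]; cv2.imwrite('pics/d.png',cv2.resize(im,None,fx=2.4,fy=2.4,interpolation=cv2.INTER_CUBIC))
```

```text
screwBR [ 0.625 -0.093  0.014]
screwTR [ 0.618 -0.015  0.014]
screwTL [ 0.498 -0.019  0.014]
screwBL [ 0.499 -0.095  0.014]
blade [ 0.616 -0.056  0.03 ]
tip [ 0.592 -0.1    0.035]
cover [ 0.473 -0.034  0.08 ]
posttop [ 0.431 -0.058  0.1  ]
jar [ 0.383 -0.023  0.046]
trimTR [0.612 0.125 0.03 ]
tray TL [0.564 0.169 0.022]
tray TR [0.408 0.161 0.022]
tray BR [0.407 0.283 0.022]
tray BL [0.552 0.285 0.022]
wide [0.61600289 0.23569241 0.058     ]
```

View pics/d.png

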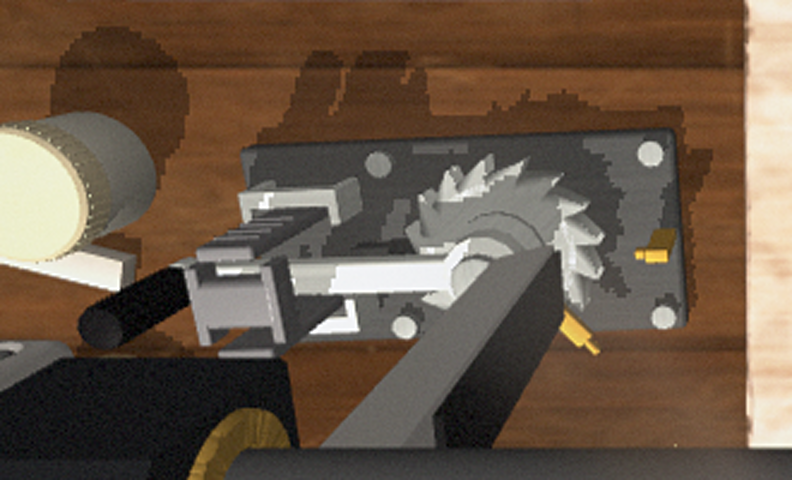

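Request:
carry_out(
  motion=[
    [1, [-2, -4, 0], 8.5],
    [1, [-4, -8, 0], 17],
    [1, [-5.6, -12, 0], 25.5],
    [1, [-5.6, -16, 0], 34],
    [1, [-5.6, -20, 0], 42.5],
    [1, [-5.6, -20.7, 0], 51],
    [1, [-5.6, -20.7, 0], 59.5],
    [1, [-5.6, -20.7, 0], 68],
  ],
)

```text
clock: 1.05
ee_pos: [0.4677, -0.056, 0.2228]
eef_rot: [[0.929, 0.369, 0.001], [0.369, -0.929, 0.0], [0.001, -0.0, -1.0]]
contact_force: [-0.1, -0.1, -0.1]
gripper_width: 0.0943
gripper_force: 0.0
```

Request:
carry_out(
  motion=[
    [1, [0, 0, 0], 8.5],
    [1, [0, 0, 0], 17],
    [1, [0, 0, 0], 19.5],
    [1, [0, 0, 0], 19.5],
    [1, [0, 0, 0], 19.5],
  ],
)

```text
clock: 1.55
ee_pos: [0.4679, -0.056, 0.2225]
eef_rot: [[0.999, 0.045, -0.0], [0.045, -0.999, 0.0], [-0.0, -0.0, -1.0]]
contact_force: [-0.4, 0.4, -0.6]
gripper_width: 0.0937
gripper_force: 0.0
```

Run:
```python
from h import *
c=snap('wrist','e.png');np.save('e.npy',c,allow_pickle=True)
st=robot.read_state();print(st['ee_pos'],np.round(st['eef_rot'],3).tolist(),st['clock'],np.round(c['T'],3).tolist(), st['joint_pos'])
```

```text
[ 0.46794178 -0.05597717  0.22251092] [[0.999, 0.045, 0.0], [0.045, -0.999, 0.0], [0.0, -0.0, -1.0]] 1.6 [[0.046, -0.968, -0.248, 0.539], [-0.999, -0.044, -0.011, -0.052], [-0.0, 0.248, -0.969, 0.386], [0.0, 0.0, 0.0, 1.0]] [-14.35016511   4.85217588  14.2244232  117.96396042  -1.4208416
  57.33939707 -86.81668141]
```

View pics/e.png

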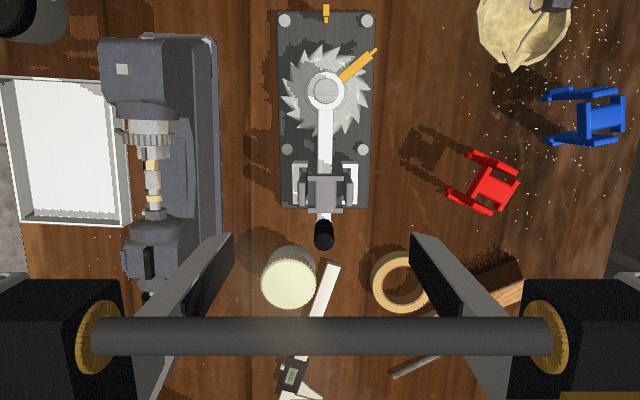

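The view is now aligned with the stand. Hub (325,91), pointer tip (375,52), blade (326,12), cover top (325,190), post top (323,243), screws (284,20), (367,20), (287,149), (362,149). Tray rim corners are about (2,80), (112,80), (22,222) and (128,226), the jar lid is at (289,283) and the tape at (402,282).

Run:
```python
from h import *
c=np.load('e.npy',allow_pickle=True).item()
P=lambda u,v,z: onz(c,u,v,z)[:2]
a,b,d,e=P(284,20,.014),P(367,20,.014),P(287,149,.014),P(362,149,.014)
f=(a+b)/2;g=(d+e)/2; print('screws',a,b,d,e,'mid',f,g,'yaw',np.degrees(np.arctan2(*(f-g)[::-1])))
hub=P(325,91,.06);post=P(323,243,.1);mk=P(326,14,.03)
print('hub',hub,'post',post,'mark',mk,'d',np.linalg.norm(hub-post))
print('cover top',P(325,193,.08),'edges',P(308,193,.08),P(343,193,.08),P(325,178,.08),P(325,211,.08))
t=P(375,52,.035);print('tip',t)
print('jar',P(289,283,.046),'tape',P(402,282,.019))
print('tray',P(2,80,.022),P(112,80,.022),P(22,222,.022),P(128,226,.022))
im=c['pixels'][0:260,260:400][:,:,::-1]; im=cv2.resize(im,None,fx=4,fy=4,interpolation=cv2.INTER_CUBIC)[440:]; cv2.imwrite('pics/f.png',im)
```

```text
screws [ 0.62050643 -0.01247393] [ 0.62410705 -0.09154979] [ 0.49826359 -0.01797079] [ 0.50181231 -0.09581289] mid [ 0.62230674 -0.05201186] [ 0.50003795 -0.05689184] yaw 2.2855694459315243
hub [ 0.55526397 -0.05431716] post [ 0.42911534 -0.05828717] mark [ 0.62370122 -0.05222508] d 0.12621108382305476
cover top [ 0.46837358 -0.05830234] edges [ 0.46769083 -0.04333305] [ 0.46909647 -0.07415191] [ 0.48177829 -0.05765798] [ 0.45190352 -0.05909405]
tip [ 0.59284481 -0.09872963]
jar [ 0.36230963 -0.02599844] tape [ 0.3553607  -0.15135471]
tray [0.55313412 0.25900494] [0.55799242 0.15236541] [0.40844482 0.26313371] [0.40909563 0.15012083]
```

View pics/f.png

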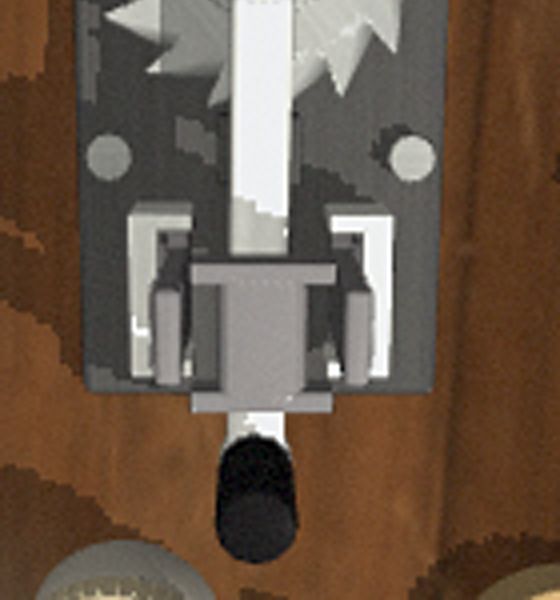

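Request:
carry_out(
  motion=[
    [1, [0, 0.2, 4], 0],
    [1, [0, 0.2, 8], 0],
    [1, [0, 0.2, 11], 0],
    [1, [0, 0.2, 13], 0],
    [1, [0, 0.2, 15], 0],
    [1, [0, 0.2, 16.2], 0],
    [1, [0, 0.2, 16.6], 0],
    [1, [0, 0.2, 16.6], 0],
  ],
  grip_force=18,
)

```text
clock: 2.4
ee_pos: [0.468, -0.0581, 0.0565]
eef_rot: [[0.999, 0.044, -0.0], [0.044, -0.999, -0.0], [-0.0, 0.0, -1.0]]
contact_force: [1.0, 0.3, -0.3]
gripper_width: 0.094
gripper_force: 0.0
```

Request:
carry_out(
  motion=[
    [-1, [0, 0, 0], 0],
    [-1, [0, 0, 0], 0],
    [-1, [0, 0, 0], 0],
    [-1, [0, 0, 0], 0],
    [-1, [0, 0, 0], 0],
    [-1, [0, 0, 0], 0],
    [-1, [0, 0, 0], 0],
    [-1, [0, 0, 0], 0],
  ],
  grip_force=18,
)

```text
clock: 3.2
ee_pos: [0.4682, -0.058, 0.0566]
eef_rot: [[0.999, 0.043, 0.0], [0.043, -0.999, 0.0], [0.0, -0.0, -1.0]]
contact_force: [-0.1, -0.1, 3.1]
gripper_width: 0.0336
gripper_force: 7.2
```

Request:
carry_out(
  motion=[
    [-1, [0, 0, 0], 0],
    [-1, [0, 0, 0], 0],
    [-1, [0, 0, 0], 0],
    [-1, [0, 0, -0.5], 0],
    [-1, [0, 0, -1.2], 0],
    [-1, [0, 0, -2], 0],
    [-1, [0, 0, -3], 0],
    [-1, [0, 0, -4], 0],
  ],
)

```text
clock: 4.0
ee_pos: [0.468, -0.058, 0.0975]
eef_rot: [[0.999, 0.044, 0.0], [0.044, -0.999, 0.0], [0.0, -0.0, -1.0]]
contact_force: [0.9, 0.4, -2.2]
gripper_width: 0.0317
gripper_force: 18.0
```

Request:
carry_out(
  motion=[
    [-1, [0, 0, -3], 0],
    [-1, [0, 0, -7], 0],
    [-1, [0, 0, -11], 0],
    [-1, [0, 0, -14.5], 0],
    [-1, [0.2, -2, -15.3], 0],
    [-1, [0.5, -5.5, -15.3], 0],
    [-1, [0.9, -9.5, -15.3], 0],
    [-1, [1.3, -13.5, -15.3], 0],
  ],
)

```text
clock: 4.8
ee_pos: [0.4749, 0.0786, 0.2506]
eef_rot: [[0.999, 0.043, 0.001], [0.043, -0.999, 0.0], [0.001, -0.0, -1.0]]
contact_force: [0.4, -0.3, -1.4]
gripper_width: 0.0318
gripper_force: 18.0
```

Request:
carry_out(
  motion=[
    [-1, [0.4, -4, 0], 0],
    [-1, [0.8, -8, 0], 0],
    [-1, [1.1, -11, 0], 0],
    [-1, [1.3, -13, 0], 0],
    [-1, [1.3, -13.4, 0], 0],
    [-1, [1.3, -13.4, 0], 0],
  ],
)

```text
clock: 5.4
ee_pos: [0.4821, 0.2119, 0.2498]
eef_rot: [[0.999, 0.044, -0.0], [0.044, -0.999, -0.0], [-0.0, 0.0, -1.0]]
contact_force: [0.0, -0.5, -2.3]
gripper_width: 0.0319
gripper_force: 18.0
```

Run:
```python
from h import *
c=snap('wrist','g.png');np.save('g.npy',c,allow_pickle=True)
snap('side','g2.png')
st=robot.read_state();print(st['ee_pos'],st['gripper_width'],st['gripper_force'])
```

```text
[0.48235472 0.21064752 0.24976503] 0.03168339020714041 17.988245487213135
```

View pics/g.png

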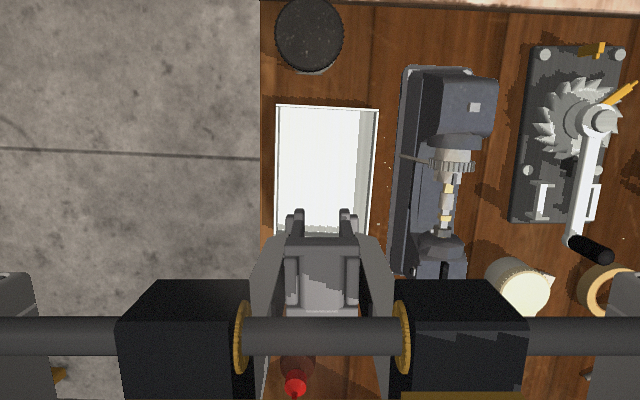

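The cover is held by the pads, now off the stand. The tray's far corners are at (276,104) and (379,110), the trimmer is to its right and the grey jar is at (310,33).

Run:
```python
from h import *
c=np.load('g.npy',allow_pickle=True).item()
p,q,r=[onz(c,u,v,.022)[:2] for u,v in((276,104),(379,110),(369,232))]
print(p,q,r,(p+q)/2-[.075,0])
```

```text
[0.5572987  0.26420949] [0.55600982 0.15462618] [0.41886067 0.15463029] [0.48165426 0.20941784]
```

Request:
carry_out(
  motion=[
    [-1, [0, 0, 4], 0],
    [-1, [0, 0, 8], 0],
    [-1, [0, 0, 12], 0],
    [-1, [0, 0, 15], 0],
    [-1, [0, 0, 17.5], 0],
    [-1, [0, 0, 19.2], 0],
    [-1, [0, 0, 19.9], 0],
    [-1, [0, 0, 20], 0],
  ],
)

```text
clock: 6.3
ee_pos: [0.4823, 0.2109, 0.0492]
eef_rot: [[0.999, 0.042, -0.001], [0.042, -0.999, -0.001], [-0.001, 0.001, -1.0]]
contact_force: [-0.5, 1.0, -2.2]
gripper_width: 0.0316
gripper_force: 18.0
```

Request:
carry_out(
  motion=[
    [-1, [0, 0, 0.1], 0],
    [-1, [0, 0, 0.1], 0],
  ],
)

```text
clock: 6.5
ee_pos: [0.4829, 0.2119, 0.0494]
eef_rot: [[0.999, 0.043, 0.001], [0.043, -0.999, 0.001], [0.001, -0.001, -1.0]]
contact_force: [0.1, 0.6, -1.4]
gripper_width: 0.0317
gripper_force: 18.0
```

Close to the floor; release with a partial opening, then rise.

Request:
carry_out(
  motion=[
    [-1, [0, 0, 0.1], 0],
    [0.4, [0, 0, 0.1], 0],
    [0.4, [0, 0, 0.1], 0],
    [0.4, [0, 0, 0.1], 0],
    [0.4, [0, 0, 0.1], 0],
    [0.4, [0, 0, 0.1], 0],
    [0.4, [0, 0, 0.1], 0],
  ],
)

```text
clock: 7.2
ee_pos: [0.4823, 0.2119, 0.0475]
eef_rot: [[0.999, 0.044, 0.0], [0.044, -0.999, 0.0], [0.0, -0.0, -1.0]]
contact_force: [0.6, 0.8, -0.2]
gripper_width: 0.0658
gripper_force: 0.0
```

Request:
carry_out(
  motion=[
    [0.4, [0, 0, -2], 0],
    [0.4, [0, 0, -5], 0],
    [0.4, [0, 0, -9], 0],
    [0.4, [0, 0, -13.5], 0],
    [0.4, [0, 0, -16], 0],
    [0.4, [0, 0, -16], 0],
  ],
)

```text
clock: 7.8
ee_pos: [0.4839, 0.2127, 0.2112]
eef_rot: [[0.999, 0.043, 0.005], [0.043, -0.999, 0.003], [0.005, -0.003, -1.0]]
contact_force: [-0.4, 0.6, -0.9]
gripper_width: 0.0659
gripper_force: 0.0
```

Run:
```python
from h import *
a=snap('wrist')['pixels'];b=snap('side')['pixels']
im=np.hstack([cv2.resize(a,(400,250)),cv2.resize(b[170:330,180:436],(400,250))])
cv2.imwrite('pics/i.png',im[:,:,::-1])
st=robot.read_state();print(st['ee_pos'],st['gripper_width'],st['clock'])
```

```text
[0.48234145 0.21192081 0.20763376] 0.0658428035496001 7.9
```

View pics/i.png

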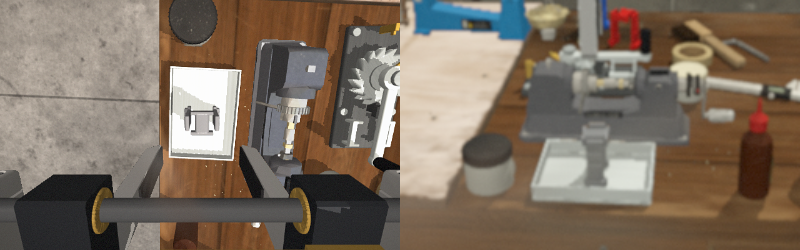

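The cover stands upright in the tray, let go. Next, straddle the post.

Request:
carry_out(
  motion=[
    [-0.1, [-0.8, 4, 0], 0],
    [-0.1, [-1.8, 8, 0], 0],
    [-0.1, [-2.7, 12, 0], 0],
    [-0.1, [-3.6, 16, 0], 0],
    [-0.1, [-4.5, 20, 0], 0],
    [-0.1, [-5.6, 24, 0], 0],
    [-0.1, [-6.3, 26.8, 0], 0],
    [-0.1, [-6.3, 26.8, 0], 0],
  ],
)

```text
clock: 8.7
ee_pos: [0.4294, -0.0619, 0.2063]
eef_rot: [[0.999, 0.039, -0.002], [0.039, -0.999, -0.001], [-0.002, 0.001, -1.0]]
contact_force: [0.1, 0.4, 1.1]
gripper_width: 0.0424
gripper_force: 0.0
```

Run:
```python
from h import *
c=snap('wrist','j.png')
st=robot.read_state();print(st['ee_pos'],st['gripper_width'],st['clock'])
m=(c['pixels'].max(2)<45).astype(np.uint8)
n,l,s,ce=cv2.connectedComponentsWithStats(m)
for i in range(1,n):
    if s[i,4]>80: print(s[i],ce[i])
print('post expected', proj(c,np.array([.431,-.059,.1])),proj(c,np.array([.431,-.059,.056])))
```

```text
[ 0.43005818 -0.05994153  0.20643462] 0.04271390737993251 8.75
[509  12  57  45 964] [534.65975104  34.93672199]
[514  57  57  43 611] [539.34697218  76.13420622]
[308 182  22  31 512] [318.18359375 196.8984375 ]
[121 209  15  36 318] [128.67610063 226.89622642]
[465 223  60  50 866] [491.7482679  245.27020785]
[273 235   9  28 147] [277.93197279 250.01360544]
[ 346  235   42   85 1063] [372.45249294 283.40357479]
[    0   256   236   144 15866] [150.83026598 337.30448758]
[  408   279   232   120 12754] [485.47059746 338.24674612]
post expected [318.67868006 201.34427199] [319.02085871 189.17341873]
```

View pics/j.png

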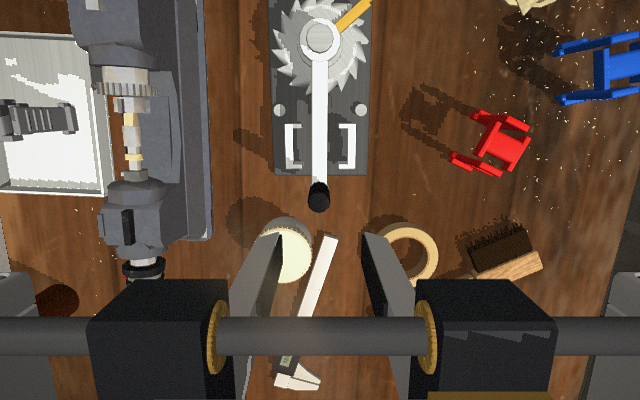

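The post top is at (318,201), as predicted, between the fingers, with the lever along the stand axis.

Request:
carry_out(
  motion=[
    [-0.1, [0.1, 0, 3], 0],
    [-0.1, [0.1, 0, 6], 0],
    [-0.1, [0.1, 0, 9], 0],
    [-0.1, [0.1, 0, 11.5], 0],
    [-0.1, [0.1, 0, 12.3], 0],
    [-0.4, [0.1, 0, 12.3], 0],
    [-0.4, [0.1, 0, 12.3], 0],
    [-0.4, [0.1, 0, 12.3], 0],
  ],
)

```text
clock: 9.55
ee_pos: [0.4328, -0.0584, 0.0855]
eef_rot: [[0.999, 0.044, 0.002], [0.044, -0.999, 0.0], [0.002, -0.0, -1.0]]
contact_force: [-0.3, 0.1, 0.7]
gripper_width: 0.0286
gripper_force: 0.0
```

```bash
cat >> h.py <<'E'
AX=np.array([.556,-.0545]); YAW=.040
def post(a,r=.125): return AX-r*np.array([np.cos(a+YAW),np.sin(a+YAW)])
def plan(angs,off=0.):
    "tool-frame cm shifts and turns to put the TCP at each post angle, off = lead angle"
    st=robot.read_state();p=st['ee_pos'];R=np.array(st['eef_rot'])
    y0=np.arctan2(R[1,0],R[0,0])
    for a in angs:
        q=post(a); d=np.array([q[0]-p[0],q[1]-p[1],0])@R*100
        print(round(a,2),d.round(2),'turn',round(np.degrees(y0-(a+YAW)),1))
E
python3 - <<'E'
from h import *
print(robot.read_state()['ee_pos'])
plan(np.arange(0,-.71,-.09))
E
```

```text
[ 0.43275409 -0.05835156  0.08546752]
0.0 [-0.17  0.11 -0.  ] turn 0.2
-0.09 [-0.12 -1.02  0.  ] turn 5.4
-0.18 [ 0.04 -2.13  0.  ] turn 10.5
-0.27 [ 0.3  -3.23  0.  ] turn 15.7
-0.36 [ 0.65 -4.29  0.  ] turn 20.8
-0.45 [ 1.09 -5.33  0.  ] turn 26.0
-0.54 [ 1.63 -6.31  0.  ] turn 31.2
-0.63 [ 2.26 -7.25  0.01] turn 36.3
```

Request:
carry_out(
  motion=[
    [-0.4, [-0.15, -0.6, 0], 4],
    [-0.4, [-0.1, -1.5, 0], 9],
    [-0.4, [0.1, -2.4, 0], 13],
    [-0.4, [0.35, -3.3, 0], 17],
    [-0.4, [0.65, -4.2, 0], 21],
    [-0.4, [1.05, -5.2, 0], 25],
    [-0.4, [1.6, -6.2, 0], 30],
    [-0.4, [1.8, -6.6, 0], 32],
  ],
)

```text
clock: 10.35
ee_pos: [0.4481, 0.0092, 0.0855]
eef_rot: [[0.869, -0.495, 0.002], [-0.495, -0.869, 0.001], [0.001, -0.001, -1.0]]
contact_force: [0.7, -1.3, 0.1]
gripper_width: 0.0281
gripper_force: 0.5
```

Run:
```python
from h import *
c=snap('wrist','k.png')
p=robot.read_state()['ee_pos'];d=AX-p[:2];print(p,np.arctan2(d[1],d[0])-YAW,np.hypot(*d))
```

```text
[0.44821798 0.00946709 0.08545121] -0.5756158089340795 0.12533455551073439
```

View pics/k.png

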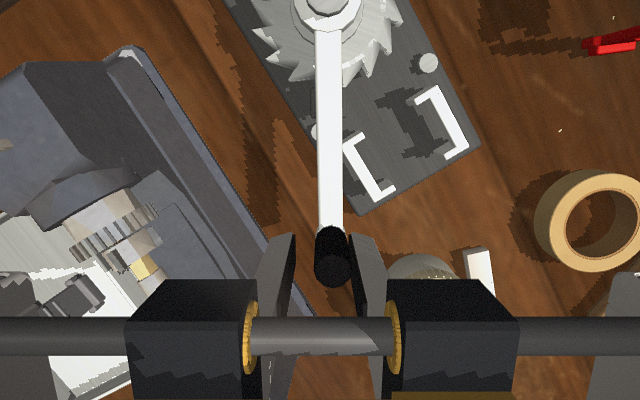

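Lever swung clockwise to about -0.54, post at (332,260) between the fingers and the wheel unmoved. Next is the counter-clockwise swing, first to 0.2 (safely short of the mark whatever the tooth phase).

Run:
```python
from h import *
plan(np.arange(-.48,.25,.1))
```

```text
-0.48 [ 0.07  1.19 -0.  ] turn -4.5
-0.38 [ 0.23  2.43 -0.  ] turn -10.2
-0.28 [ 0.51  3.65 -0.01] turn -15.9
-0.18 [ 0.91  4.83 -0.01] turn -21.7
-0.08 [ 1.43  5.97 -0.01] turn -27.4
0.02 [ 2.06  7.05 -0.01] turn -33.1
0.12 [ 2.8   8.06 -0.01] turn -38.8
0.22 [ 3.63  8.99 -0.01] turn -44.6
```

Request:
carry_out(
  motion=[
    [-0.4, [0.07, 1.2, 0], -4.5],
    [-0.4, [0.23, 2.4, 0], -10],
    [-0.4, [0.5, 3.65, 0], -16],
    [-0.4, [0.9, 4.8, 0], -21.7],
    [-0.4, [1.4, 5.95, 0], -27.4],
    [-0.4, [2.05, 7.05, 0], -33],
    [-0.4, [2.8, 8.05, 0], -38.8],
    [-0.4, [3.6, 8.95, 0], -44.6],
  ],
)

```text
clock: 11.2
ee_pos: [0.4346, -0.0876, 0.0853]
eef_rot: [[0.964, 0.266, 0.001], [0.266, -0.964, 0.001], [0.001, -0.0, -1.0]]
contact_force: [0.0, 4.2, 1.3]
gripper_width: 0.0285
gripper_force: 2.0
```

```bash
cat >> h.py <<'E'
def brass(s):
    hsv=cv2.cvtColor(s['pixels'],cv2.COLOR_RGB2HSV)
    m=cv2.inRange(hsv,(15,140,110),(32,255,255))
    n,l,st,ce=cv2.connectedComponentsWithStats(m)
    for i in range(1,n):
        if st[i,4]<8: continue
        p=onz(s,*ce[i],.035)[:2]; d=p-AX
        if np.hypot(*d)>.085: continue
        v,u=np.where(l==i); P=np.array([onz(s,a,b,.035)[:2] for a,b in zip(u,v)])-AX
        r=np.hypot(*P.T); t=P[r>np.percentile(r,75)].mean(0)
        print('brass px',ce[i].round(),'n',st[i,4],'r',r.min().round(3),r.max().round(3),'ang centroid',(np.arctan2(d[1],d[0])-YAW).round(3),'outer',(np.arctan2(t[1],t[0])-YAW).round(3))
E
python3 - <<'E'
from h import *
e=np.load('e.npy',allow_pickle=True).item(); brass(e)
print('scene');brass(snap('scene'))
print('wrist');brass(snap('wrist'))
p=robot.read_state();print(p['contact_force'],p['clock']);p=p['ee_pos'];d=AX-p[:2];print(p,np.arctan2(d[1],d[0])-YAW,np.hypot(*d))
E
```

```text
brass px [326.  12.] n 117 r 0.059 0.075 ang centroid -0.004 outer -0.003
brass px [357.  65.] n 407 r 0.018 0.061 ang centroid -0.888 outer -0.886
scene
brass px [331. 245.] n 24 r 0.014 0.057 ang centroid -0.359 outer -0.337
brass px [342. 255.] n 21 r 0.06 0.081 ang centroid -0.054 outer -0.092
wrist
brass px [434.  39.] n 13 r 0.063 0.066 ang centroid -1.594 outer -1.596
[-0.55577577  0.32375445  0.34165988] 11.3
[ 0.43469053 -0.08851985  0.08519446] 0.23341531756366565 0.12598943423497827
```

The scene camera shows the wheel moving, with the pointer at about -0.35. Continue by roughly 0.2 rad, then measure from near.

Run:
```python
from h import *
plan([.28,.33,.38,.42])
```

```text
0.28 [0.12 0.58 0.  ] turn -3.2
0.33 [0.17 1.2  0.  ] turn -6.1
0.38 [0.25 1.82 0.  ] turn -8.9
0.42 [0.34 2.32 0.  ] turn -11.2
```

Then back the fingers off slightly, open, and rise with a shift forward for a look.

Request:
carry_out(
  motion=[
    [-0.4, [0.1, 0.6, 0], -3],
    [-0.4, [0.15, 1.2, 0], -6],
    [-0.4, [0.25, 1.8, 0], -9],
    [-0.4, [0.35, 2.3, 0], -11],
    [-0.4, [0.35, 2.3, 0], -11],
    [-0.4, [0.3, 1.8, 0], -11],
  ],
)

```text
clock: 11.9
ee_pos: [0.4422, -0.104, 0.0848]
eef_rot: [[0.9, 0.437, 0.001], [0.437, -0.9, -0.0], [0.001, 0.001, -1.0]]
contact_force: [-0.4, 0.5, 0.5]
gripper_width: 0.0283
gripper_force: 0.0
```

Request:
carry_out(
  motion=[
    [0, [0, 0, 0], 0],
    [0, [0, 0, 0], 0],
    [0, [0, 0, -4], 0],
    [0, [0, 0, -8], 0],
    [0, [0, 0, -12], 0],
    [0, [4, 0, -14], 0],
    [0, [7, 0, -14], 0],
    [0, [7, 0, -14], 0],
  ],
)

```text
clock: 12.7
ee_pos: [0.508, -0.071, 0.2252]
eef_rot: [[0.897, 0.442, 0.003], [0.442, -0.897, 0.0], [0.003, 0.001, -1.0]]
contact_force: [-0.6, -0.6, 0.0]
gripper_width: 0.0472
gripper_force: 0.0
```

Run:
```python
from h import *
print('scene');brass(snap('scene'))
c=snap('wrist','m.png');print('wrist');brass(c)
p=robot.read_state();print(p['clock'],p['ee_pos'],np.round(p['eef_rot'],3).tolist())
for a in (.3,.35,.4,.45):print(a,proj(c,np.r_[post(a),.1]))
m=(c['pixels'].max(2)<45).astype(np.uint8)
n,l,s,ce=cv2.connectedComponentsWithStats(m)
for i in range(1,n):
    if 250<s[i,4]<1500: print(s[i],ce[i])
```

```text
scene
brass px [334. 244.] n 29 r 0.012 0.056 ang centroid -0.181 outer -0.162
brass px [342. 255.] n 20 r 0.06 0.081 ang centroid -0.046 outer -0.078
wrist
brass px [359.  63.] n 103 r 0.059 0.075 ang centroid -0.003 outer -0.004
brass px [350.  97.] n 386 r 0.016 0.06 ang centroid -0.15 outer -0.149
12.8 [ 0.50480785 -0.07305335  0.22415246] [[0.898, 0.44, -0.001], [0.44, -0.898, -0.0], [-0.001, -0.0, -1.0]]
0.3 [313.14740161 277.33967921]
0.35 [320.19839225 277.93394983]
0.4 [327.26804976 278.20459944]
0.45 [334.34390626 278.15135188]
[552   0  34  33 351] [568.52421652  15.54700855]
[484 186  38  27 433] [501.69284065 199.24018476]
[ 86 204  21  33 314] [ 95.81528662 220.30254777]
[473 207  39  41 438] [491.51826484 226.00684932]
[  0 223  16  29 303] [  5.8349835  236.88778878]
[ 365  235   47   85 1147] [379.04707934 283.71926765]
[ 71 245  46  32 679] [ 91.52135493 261.22091311]
[310 253  20  35 548] [319.49452555 269.67518248]
```

Pointer at -0.15 against the blade at 0.00, so the lever (at about 0.36) must go on 0.15. Return and finish.

Request:
carry_out(
  motion=[
    [0, [-4, 0, 0], 0],
    [0, [-7, 0, 2], 0],
    [0, [-7, 0, 6], 0],
    [0, [-7, 0, 10], 0],
    [0, [-7, 0, 14], 0],
    [-0.4, [-7, 0, 14], 0],
    [-0.4, [-7, 0, 14], 0],
    [-0.4, [-7, 0, 14], 0],
  ],
)

```text
clock: 13.6
ee_pos: [0.4428, -0.1044, 0.0863]
eef_rot: [[0.898, 0.439, 0.002], [0.439, -0.898, -0.0], [0.002, 0.001, -1.0]]
contact_force: [-0.6, -0.3, 0.2]
gripper_width: 0.0292
gripper_force: 0.0
```

Run:
```python
from h import *
p=robot.read_state();print(p['ee_pos'],p['gripper_width'])
plan([.38,.42,.46,.5,.53,.56,.58])
```

```text
[ 0.44282946 -0.10439234  0.08627943] 0.029214137179295736
0.38 [-0.13  0.05 -0.  ] turn 2.0
0.42 [-0.14  0.55  0.  ] turn -0.3
0.46 [-0.13  1.05  0.  ] turn -2.6
0.5 [-0.1   1.55  0.  ] turn -4.9
0.53 [-0.06  1.93  0.  ] turn -6.6
0.56 [-0.01  2.3   0.  ] turn -8.3
0.58 [0.03 2.54 0.  ] turn -9.5
```

Request:
carry_out(
  motion=[
    [-0.4, [0, 0.5, 0], 0],
    [-0.4, [0, 1.0, 0], -2.5],
    [-0.4, [0, 1.5, 0], -5],
    [-0.4, [0, 1.9, 0], -6.5],
    [-0.4, [0, 2.2, 0], -8],
    [-0.4, [0, 2.3, 0], -8],
    [-0.4, [0, 2.3, 0], -8],
    [-0.4, [0, 1.8, 0], -8],
  ],
)

```text
clock: 14.4
ee_pos: [0.4502, -0.1207, 0.085]
eef_rot: [[0.829, 0.559, 0.001], [0.559, -0.829, -0.0], [0.001, 0.001, -1.0]]
contact_force: [0.3, -1.1, 0.4]
gripper_width: 0.0285
gripper_force: 0.0
```

Request:
carry_out(
  motion=[
    [0, [0, 0, 0], 0],
    [0, [0, 0, 0], 0],
    [0, [0, 0, -4], 0],
    [0, [0, 0, -8], 0],
    [0, [0, 0, -12], 0],
    [0, [4, 0, -14], 0],
    [0, [7, 0, -14], 0],
    [0, [7, 0, -14], 0],
  ],
)

```text
clock: 15.2
ee_pos: [0.5107, -0.0784, 0.2251]
eef_rot: [[0.826, 0.563, 0.002], [0.563, -0.826, 0.0], [0.002, 0.001, -1.0]]
contact_force: [-0.3, -0.3, -0.9]
gripper_width: 0.047
gripper_force: 0.0
```

Run:
```python
from h import *
c=snap('wrist','n.png');brass(c)
print('scene');brass(snap('scene'))
# tray / cover still there: compare with earlier side view
a=cv2.imread('pics/b.png');b=snap('side','o.png')['pixels'][:,:,::-1]
d=np.abs(a[190:310,190:450].astype(int)-b[190:310,190:450]).max(2)>60
n,l,s,ce=cv2.connectedComponentsWithStats(d.astype(np.uint8));print([(s[i][:5]+[190,190,0,0,0]).tolist() for i in range(1,n) if s[i,4]>20])
```

```text
brass px [352.  94.] n 484 r 0.016 0.075 ang centroid -0.0 outer -0.003
scene
brass px [338. 248.] n 49 r 0.012 0.081 ang centroid -0.045 outer -0.069
[[328, 190, 12, 14, 94], [316, 192, 11, 4, 28], [295, 197, 30, 6, 113], [300, 202, 41, 10, 162], [297, 272, 16, 18, 227]]
```

Pointer and blade now form one line (angle 0.00), and the cover still stands in the tray.

```bash
python3 -c "
from cell import robot
print(robot.sign_off())"
```

```text
the job is handed in; nothing more can be done
None
```

The job is handed in, though sign-off returned no verdict: the cover stands in the tray, the lever swung about 31° clockwise with the wheel still, and the pointer now measures in line with the mark.

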